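# Close the quick clamp on the test block

### The arm

A 7-joint arm with a two-finger parallel gripper is mounted at the origin on a cart in front of the work surface, level with it; the furniture and walls round the work are solid. World frame = base frame: x ahead of the robot, y to its left, z up, the work surface at z = 0. Lengths are in m, angles in rad, forces in N, time in s.
With the tool pointing down it reaches from about 0.4 to 0.875 m from the base axis. Payload 19.3 kg.
Tool frame: the origin (TCP) lies between the finger pads; the fingertips stand robot.tip_extent ahead of it and the grasp point (between the pads) lies 11 mm behind it (robot.tip_extent is the distance from the TCP to the fingertips, in m); z points along the fingers, y is the line along which they close (so a half turn about z gives the same grasp; the last joint's range is limited). The gripper opens to 85 mm and grips with 20 to 120 N. Pads are 22 mm wide; open, the fingers measure 114 mm over their backs; the gripper's body (76 mm by 85 mm) begins 54 mm behind the grasp point. The pads swing forward as they close: fully open they stand 13 mm farther back than shut.
Start: joints at [-1.346, 0.521, -0.036, 1.599, 0.021, 1.021, -0.113], TCP at [0.182, 0.598, 0.239] pointing down, gripper open.
Joint ranges: [-2.91, 2.91], [-0.3, 2.13], [-1.5, 1.42], [0.17, 2.43], [-1.26, 4.41], [0.16, 1.93], [-2.52, 2.52]. Speed limits (rad/s): [1.89, 1.89, 2.39, 2.39, 3.01, 3.01, 3.01].

### API

Orientations are given as [roll, pitch, yaw] about the fixed x, y, z axes, in that order (R = Rz(yaw) Ry(pitch) Rx(roll)).
In Python, from rig import robot gives the robot as it stands. Calls block until the motion is done:
- robot.move_pose(position, orientation): joint-space move of the TCP to a pose.
- robot.movel(position, rotation=None, feed=0.15, threshold=None): straight line of the TCP; rotation=None keeps the orientation; feed is the mean speed in m/s. With threshold (N) it stops when the force on the tool has changed by that much, and returns True; else False.
- robot.set_joints(angles): joint-space move.
- robot.command_gripper(opening, grip_force=None): opening from 0.0 (shut) to 1.0 (fully open); grip_force is the grip in N (None keeps the last); returns when the fingers have stopped.
- robot.hold(seconds).
- robot.inverse_kinematics(position, orientation): joint angles nearest the present ones, or None.
- robot.snapshot(name): name is "scene" or "top" or "wrist"; returns a dict with "image" (384x512x3 uint8, blue, green, red), "z_map" (384x512 float32, m along the optical axis (not along the pixel's ray), 0 where there is no reading), "K" (3x3 intrinsics, pixels), "origin" and "orientation" of the camera in the world; the wrist camera has in their place "tool_from_camera" (4x4, takes a point from camera to tool coordinates, whose origin is the TCP and whose axes are the flange's). Camera axes: x right, y up, looking along -z (the intrinsics and any distortion apply to the point x, -y, -z); pixel columns grow to the right and rows downward; lengths in m; the calibration is good to about 2 mm. A picture is of the moment at which its call begins: read the wrist's pose just before it.
A pose or a line that the arm cannot do raises robot.PlanningError and nothing moves.
- robot.close_job(): hands the job in; it is judged then, once.
Trained networks look in a picture, given as the dict that the camera call returned (one of the last four; its "shot" number tells which), for a name from the list of things; names that differ only in an ending like _2 or _b are one class to them, and where a whole thing is asked for, a point or a joint stands for the part that bears it (a point fixed in the world has none). Each returns a list of dicts, best first, with "score" (0 to 1); they miss things now and then, are a little off and sometimes report something else, mostly with a low value. They report only what shows in the picture. A call takes as long as a camera call. They do not tell look-alikes from the thing itself.
- robot.look_for(picture, target): "centre" ([column, row] in pixels, amid what is visible of it).
- robot.regions_of(picture, target): "pixels" (384x512 bool, what is visible of it) and "centre" ([column, row] in pixels, amid what is visible of it).
Readings, each from a call of its own:
- robot.get_clock(): time.
- robot.get_joints(): joint angles.
- robot.get_joint_velocities(): joint speeds.
- robot.get_effort(): joint torques, N m.
- robot.get_ee_pos(): TCP position.
- robot.get_orientation(): TCP orientation.
- robot.get_force(): force on the tool from outside, world axes, zero at the start.
- robot.get_torque(): the same for the moment, N m.
- robot.get_opening(): opening from 0.0 (shut) to 1.0 (fully open).
- robot.get_grasp_force(): force on a finger pad.
Only numpy, scipy, OpenCV 4.12 (cv2) and the standard library are available. Lean on these libraries where they do the work, as an engineer would, in place of code of your own. Each camera call takes 0.05 s, during which the arm holds its last target. There are 200 camera calls.

### The job

Clamp the round test block that lies in the steel fixture: with the outside of your fingers push the open clamp strap gently round over the block until it rests at its stop, and only then push the upright cam lever all the way down, so that the strap's pad presses on the block. Just push, with no hard shoving: do not lift anything, keep the block in its nest and leave the loose things round the fixture alone.

Things in the scene. Friction and masses are not known exactly. Their poses are not given: they have to be found in the camera images.
- fixture: Fixed steel slab, 90 mm (its x) by 165 mm (its y) by 18 mm high, z up; origin at the centre of its underside, on the worktop. It carries everything of the clamp. A round nest 53 mm wide, 6 mm deep has its centre at (0, +35 mm); the strap turns on a vertical post at (0, -55 mm).
- pivot (a point): Fixed point on the vertical axis of the strap's post, at half the height of the strap bar (43.5 mm above the worktop).
- strap_end (a point): On the centre line of the strap bar, 100 mm from the pivot axis, at half the bar's height. The bar is steel, 26 mm wide, 14 mm thick (36.5 to 50.5 mm above the worktop while the lever is up), with a round nose that ends 117 mm from the axis; a 14 mm wide, 3 mm high rivet head stands on it 90 mm from the axis. A round rubber pad hangs under it 90 mm from the axis.
- strap (a joint): Swing of the strap about the vertical post, rad. 0: at its stop, pointing along the fixture's +y with the pad over the block's centre. Positive is open, anticlockwise from above, up to 1.6 (pointing along the fixture's -x). Stiff hinge that stays where it is left; some 1 to 2 N at the strap's end moves it. The fork and the cam lever turn with the strap.
- lever_pin (a point): Centre of the lever's horizontal pin, on the pivot axis, 64 mm above the worktop. The pin lies across the strap.
- lever_end (a point): On the centre line of the cam lever's round black grip, 92 mm from the pin (the grip ends 100 mm from the pin). The grip is 16 mm thick from 45 mm outwards; a 10 mm steel rod joins it to the cam.
- cam_lever (a joint): Cam lever, rad. At 0 it stands 80 degrees above level, leaning away from the strap's end; it grows as the lever is pushed over, away from the strap's end, and down. 1.35 is its stop, where the lever lies 3 degrees above level and points the opposite way to the strap (the grip then lies 68 mm above the worktop). It stays where it is left; about 2 N on the grip moves it. It lowers the strap bar by 3.4 mm per rad.
- clamp_pad: Rubber pad under the strap, 20 mm wide, on a spring; origin at the centre of its lower face, 27.5 mm above the worktop with the lever up (2.5 mm above the block). With the strap over and the lever down it presses on the block with about 6 N.
- block: Loose round steel hardness test block, 50 mm wide, 13 mm high, lying in the nest; origin at the centre of its underside, 12 mm above the worktop.
- loupe: Loose bystander: stand magnifier, 46 mm wide, 34 mm high; origin at the centre of its underside.
- slug: Loose bystander: round steel offcut, 32 mm wide, 20 mm high; origin at the centre of its underside.
- mount: Loose bystander: round moulded specimen mount, 30 mm wide, 22 mm high; origin at the centre of its underside.
- bolt: Loose bystander: bolt standing on its head, 22 mm wide, 53 mm high; origin at the centre of its underside.
There are look-alikes about, which are no part of the job. Leave any pink look-alike of the block alone.

How it is judged:
On the way, in this order (a step that is already met when the one before it is completed fails the run):
1. the strap is swung over the block to its stop while the lever is still up (value of joint strap below 0.07 rad and value of joint cam_lever below 0.6 rad), for 0.2 s.
2. the cam lever is pushed down and the pad presses on the block (value of joint strap below 0.07 rad and value of joint cam_lever above 1.22 rad and contact force between clamp_pad and block above 2 N), for 0.2 s.
At the end, for the whole second after the job is handed in: The strap is within 0.07 rad of its stop, the lever within 0.13 rad of its lower stop, the pad presses on the block with over 2 N within 12 mm of its centre, and the block lies flat and at rest in its nest, less than 6 mm from where it began (all of step 2 and horizontal distance between clamp_pad and block below 0.012 m and angle between block's own z axis and vertical below 0.05 rad and distance of block from where it was at the start of the episode below 0.006 m and linear speed of block below 0.02 m/s); the robot touches nothing.
It fails at once if the lever is pushed down before the strap is over the block (value of joint cam_lever above 0.7 rad and value of joint strap above 0.15 rad).
It fails at once if the block is lifted or knocked out of its nest (distance of block from where it was at the start of the episode above 0.01 m or angle between block's own z axis and vertical above 0.2 rad).
It fails at once if a loose thing beside the fixture is moved or lifted (distance of any of loupe, slug, mount, bolt from where it was at the start of the episode above 0.02 m).
It fails at once if the strap or the lever is shoved or squeezed hard (over 45 N) (contact force between any of the fingers, the arm and fixture above 45 N).
It also fails if it takes over 54 s, if anything falls off the work surface, if the arm or the gripper's body presses on something with over 40 N, if the wrist force passes 120 N, or if a joint passes its speed limit or range.

## Working session

There is one attempt and no reset: what is moved stays moved. The work goes in short steps, each a Python script; the robot and the scene stay as the last script left them, time stands still between calls to the robot, and variables do not carry over. Pictures are saved under pics/ and viewed, at most 10 in all, crops included, and the job is handed in when it is done.

```bash
mkdir -p pics; ls; cat > h.py <<'E'
import numpy as np, cv2
from scipy.spatial.transform import Rotation as Ro
from rig import robot
def campose(s):
    o=np.array(s["orientation"])
    R=o if o.shape==(3,3) else (Ro.from_euler('xyz',o).as_matrix() if o.size==3 else Ro.from_quat(o).as_matrix())
    return R,np.array(s["origin"])
def cloud(s):
    z=s["z_map"];K=s["K"];v,u=np.mgrid[0:384,0:512]
    R,t=campose(s)
    P=np.stack([(u-K[0,2])/K[0,0]*z,-(v-K[1,2])/K[1,1]*z,-z],-1)@R.T+t
    P[z==0]=np.nan
    return P
E
python3 - <<'E'
from h import *
print(robot.tip_extent)
for n in("top","scene"):
    s=robot.snapshot(n);cv2.imwrite(f"pics/{n}0.png",s["image"]);print(n,s["K"],s["origin"],s["orientation"],[k for k in s])
    P=cloud(s);np.save(n+"0.npy",P)
    for t in("fixture","strap","cam_lever","lever_end","strap_end","block","loupe","slug","mount","bolt"):
        try:
            print(t,[(np.round(d["score"],2),np.round(d["centre"]).astype(int).tolist(),np.round(P[int(d["centre"][1]),int(d["centre"][0])],3)) for d in robot.look_for(s,t)[:4]])
        except Exception as e: print(t,e)
E
```

```text
pics
0.008
top [[382.94853461   0.         254.51461022]
 [  0.         382.94853461 188.86350096]
 [  0.           0.           1.        ]] [ 0.42169538 -0.11712686  0.96321455] [ 0.18020414 -0.01840639 -1.56922967] ['image', 'z_map', 'K', 'origin', 'orientation', 'shot']
fixture [(np.float64(0.73), [257, 193], array([ 0.583, -0.138,  0.018])), (np.float64(0.31), [264, 205], array([ 0.549, -0.154,  0.051]))]
strap [(np.float64(0.63), [264, 204], array([ 0.551, -0.156,  0.054]))]
cam_lever [(np.float64(0.63), [276, 181], array([ 0.595, -0.179,  0.112])), (np.float64(0.48), [239, 144], array([ 0.71 , -0.092,  0.021]))]
lever_end [(np.float64(0.62), [277, 182], array([ 0.593, -0.183,  0.122])), (np.float64(0.55), [212, 213], array([ 0.532, -0.03 ,  0.026]))]
strap_end [(np.float64(0.96), [258, 225], array([ 0.503, -0.142,  0.053]))]
block [(np.float64(0.88), [220, 266], array([ 0.406, -0.051,  0.015])), (np.float64(0.73), [187, 170], array([0.642, 0.037, 0.014])), (np.float64(0.63), [239, 184], array([ 0.605, -0.095,  0.026]))]
loupe [(np.float64(0.83), [204, 213], array([ 0.533, -0.0
[... 841 characters left out ...]
-0.277,  0.024]))]
strap_end [(np.float64(0.68), [253, 235], array([nan, nan, nan]))]
block [(np.float64(0.69), [271, 208], array([ 0.602, -0.087,  0.026])), (np.float64(0.57), [256, 179], array([0.64 , 0.031, 0.013])), (np.float64(0.55), [175, 238], array([ 0.41 , -0.061,  0.014]))]
loupe [(np.float64(0.66), [222, 201], array([ 0.529, -0.023,  0.031]))]
slug [(np.float64(0.76), [335, 228], array([ 0.676, -0.199,  0.022]))]
mount [(np.float64(0.77), [318, 200], array([ 0.699, -0.111,  0.022])), (np.float64(0.35), [252, 232], array([ 0.521, -0.155,  0.05 ]))]
bolt [(np.float64(0.58), [342, 263], array([ 0.628, -0.277,  0.021])), (np.float64(0.54), [278, 230], array([ 0.559, -0.18 ,  0.053]))]
```

```bash
python3 - <<'E'
import cv2,numpy as np
a=cv2.imread("pics/top0.png")[110:300,150:350];b=cv2.imread("pics/scene0.png")[150:340,160:360]
cv2.imwrite("pics/c0.png",np.hstack([cv2.resize(a,(400,380),interpolation=2),cv2.resize(b,(400,380),interpolation=2)]))
P=np.load("top0.npy")
# fixture top points
z=P[...,2];m=(z>0.012)&(z<0.0215)&(P[...,0]>.45)&(P[...,0]<.72)&(P[...,1]>-.27)&(P[...,1]<-.02)
n,l,st,c=cv2.connectedComponentsWithStats(m.astype(np.uint8))
for i in range(1,n):
    if st[i,4]>40: 
        p=P[l==i]; print(st[i],p.mean(0).round(3),cv2.minAreaRect((p[:,:2]*1000).astype(np.float32)))
# strap bar
m=(z>0.044)&(z<0.057)&(P[...,0]>.45)&(P[...,0]<.72)&(P[...,1]>-.25)&(P[...,1]<-.02)
n,l,st,c=cv2.connectedComponentsWithStats(m.astype(np.uint8))
for i in range(1,n):
    if st[i,4]>10:
        p=P[l==i]; print('bar',st[i],p.mean(0).round(3),cv2.minAreaRect((p[:,:2]*1000).astype(np.float32)))
E
```

```text
[269 149  12  13  46] [ 0.682 -0.183  0.019] ((682.4451904296875, -182.98025512695312), (25.382131576538086, 30.629779815673828), 73.31226348876953)
[ 213  161   62   50 1161] [ 0.6   -0.109  0.019] ((600.1363525390625, -108.71149444580078), (134.5006103515625, 90.69149780273438), 68.90320587158203)
[268 183  20  35 170] [ 0.563 -0.191  0.019] ((567.7467041015625, -191.1231689453125), (19.580631256103516, 89.67965698242188), 68.85501861572266)
bar [246 192  33  47 484] [ 0.521 -0.146  0.052] ((525.28271484375, -151.05120849609375), (33.53761672973633, 124.05801391601562), 64.22139739990234)
```

View pics/c0.png

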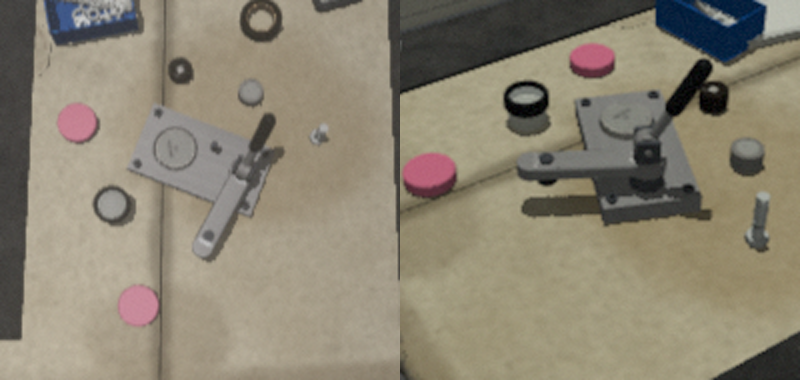

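The crops show the steel fixture with the block in its nest (top crop 175,148). The strap is open, with its nose at (205,245). The black lever stands at (262,130), leaning away from the strap.

There are three block candidates in the top picture: (220,266) and (187,170), which are both pink look-alikes on the bench, and (239,184). The last is steel and lies in the nest, so it is the real block. The enlarged crop confirms this.

Fit: fixture yaw about -21°, pivot about (0.5745, -0.1744), strap pointing at about 154°.

```bash
cat >> h.py <<'E'
A=np.deg2rad(68.9); Y=np.array([np.cos(A),np.sin(A)])
PIV=np.array([.5943,-.1231])-.055*Y
def push(th,gap=0,r=.10,z=.042,k=0,half=.0145):
    p=PIV+r*np.array([np.cos(th),np.sin(th)])-(.013+half+gap)*np.array([np.sin(th),-np.cos(th)])
    yaw=(th+k+np.pi)%(2*np.pi)-np.pi
    return [p[0],p[1],z],[np.pi,0,yaw]
E
python3 - <<'E'
from h import *
print(robot.get_orientation(),robot.get_clock(),robot.get_force())
P=np.load("top0.npy");z=P[...,2];m=(z>.048)&(z<.0545)&(P[...,0]<.56)&(P[...,0]>.44)&(P[...,1]<-.1)&(P[...,1]>-.2)
d=P[m][:,:2]-PIV; print(np.rad2deg(np.median(np.arctan2(d[:,1],d[:,0]))),np.linalg.norm(d,axis=1).max())
for k in(0,np.pi/2,np.pi,-np.pi/2):
    for t in(154,110,69):
        q=robot.inverse_kinematics(*push(np.deg2rad(t),k=k)); print(k,t,None if q is None else np.round(q,2))
E
```

```text
[-3.14154717e+00  2.22687327e-05  2.84677497e+00] 1.1 [ 0.57643456  0.06758527 -0.29454555]
151.70000639004706 0.11665784360423347
0 154 [ 0.13  0.65  0.09  2.07 -0.13  0.43  1.44]
0 110 [-0.06  0.68  0.17  2.01 -0.23  0.47  0.62]
0 69 [-0.24  0.78  0.38  1.84 -0.47  0.61  0.07]
1.5707963267948966 154 [-0.46  0.98  1.    2.1  -1.22  0.84 -2.27]
1.5707963267948966 110 [ 0.1   0.67 -0.05  2.    0.07  0.48  1.91]
1.5707963267948966 69 [-0.03  0.74  0.07  1.83 -0.09  0.58  1.3 ]
3.141592653589793 154 [-0.35  0.84  0.79  2.09 -1.03  0.67 -0.86]
3.141592653589793 110 [-0.58  1.    1.    2.03 -1.19  0.87 -1.65]
3.141592653589793 69 [ 0.7   1.01 -1.08  1.79  1.04  1.04  1.98]
-1.5707963267948966 154 [-0.    0.67  0.27  2.08 -0.4   0.44  0.12]
-1.5707963267948966 110 [-0.22  0.72  0.39  2.02 -0.54  0.51 -0.66]
-1.5707963267948966 69 [-0.49  0.93  0.79  1.85 -0.94  0.79 -1.11]
```

```bash
python3 - <<'E'
from h import *
D=np.deg2rad
robot.command_gripper(0.0)
p,o=push(D(153),gap=.02)
robot.move_pose([p[0],p[1],.25],o)
robot.movel(p,feed=.2)
print('down',robot.get_clock(),robot.get_ee_pos().round(4) if hasattr(robot.get_ee_pos(),'round') else robot.get_ee_pos())
for t in list(range(152,84,-8))+[84,78]:
    p,o=push(D(t)); hit=robot.movel(p,o,feed=.06,threshold=12)
    print(t,hit,round(robot.get_clock(),1),np.round(robot.get_force(),1),np.round(robot.get_ee_pos(),3))
    if hit: break
s=robot.snapshot("top");cv2.imwrite("pics/top1.png",cv2.resize(s["image"][110:300,150:350],(600,570),interpolation=2))
P=cloud(s)
for d in robot.look_for(s,"strap_end")[:2]: print(d["score"],d["centre"],P[int(d["centre"][1]),int(d["centre"][0])])
E
```

```text
down 5.9417 [ 0.4642 -0.1715  0.0427]
152 False 6.5 [ 0.4 -0.1 -1.5] [ 0.473 -0.151  0.042]
144 False 6.8 [-0.6 -1.1 -1.1] [ 0.477 -0.138  0.042]
136 False 7.2 [-0.2  0.3  0.4] [ 0.483 -0.125  0.042]
128 False 7.6 [0.2 0.3 0.6] [ 0.491 -0.113  0.042]
120 False 8.0 [ 0.3  0.1 -0.2] [ 0.5   -0.102  0.042]
112 False 8.4 [0.4 0.  0.1] [ 0.511 -0.092  0.042]
104 False 8.8 [-0.1 -0.   0. ] [ 0.523 -0.084  0.042]
96 False 9.2 [-0.9  0.1  0.2] [ 0.536 -0.078  0.042]
88 False 9.6 [ 0.1 -0.1  1.1] [ 0.55  -0.074  0.042]
84 False 9.9 [-0.3 -0.  -0.8] [ 0.557 -0.072  0.042]
78 False 10.2 [-0.6 -0.1 -0.8] [ 0.568 -0.071  0.042]
0.76 [261.2, 197.6] [ 0.56770288 -0.14926488  0.05320563]
```

View pics/top1.png

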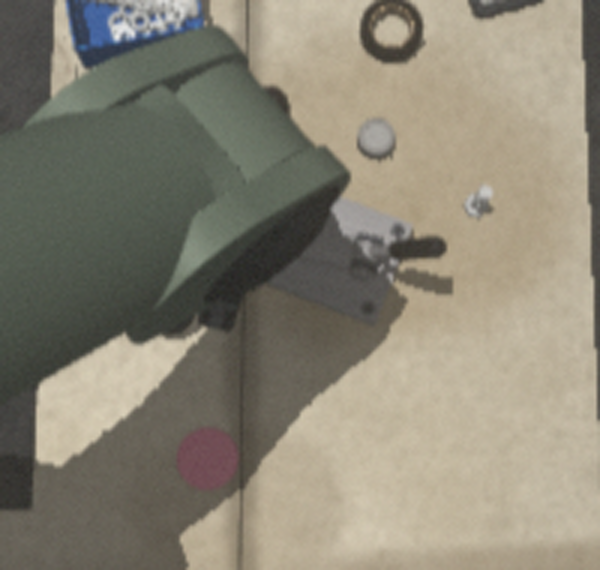

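The lever has turned with the strap: its grip at (425,247) points almost opposite, so the strap is following the finger. I'll push on gently to the stop.

```bash
python3 - <<'E'
from h import *
D=np.deg2rad
for t in (74,72,71,70,69,68,67,66,65,64):
    p,o=push(D(t)); hit=robot.movel(p,o,feed=.03,threshold=10)
    f=np.array(robot.get_force()); print(t,hit,round(robot.get_clock(),1),f.round(1))
    if hit or np.linalg.norm(f[:2])>7: break
# back off, lift
p,o=push(D(t),gap=.02); robot.movel(p,o,feed=.08)
p[2]=.25; robot.movel(p,feed=.25)
robot.move_pose([.45,.05,.3],o)
s=robot.snapshot("top");cv2.imwrite("pics/top2.png",cv2.resize(s["image"][140:260,190:340],(750,600),interpolation=2))
P=cloud(s);np.save("top2.npy",P);z=P[...,2]
c=PIV+.06*Y
m=(z>.046)&(z<.058)&(np.hypot(P[...,0]-c[0],P[...,1]-c[1])<.07)
d=P[m][:,:2]-PIV; r=np.linalg.norm(d,axis=1); d=d[r>.05]
print(m.sum(),np.rad2deg(np.median(np.arctan2(d[:,1],d[:,0]))),robot.get_clock())
m=(z>.09)&(z<.175)&(np.hypot(P[...,0]-PIV[0],P[...,1]-PIV[1])<.08); q=P[m]; print(PIV,q[np.argsort(q[:,2])][::max(1,len(q)//8)].round(3))
E
```

```text
74 False 10.7 [ 0.5  1.  -0.1]
72 False 10.9 [-0.   0.1  0.1]
71 False 11.2 [-0.1  1.1  0. ]
70 False 11.4 [-0.7 -0.1 -0.1]
69 False 11.7 [ 0.6 -0.4  0.7]
68 False 11.9 [-2.4  0.7  1.6]
67 False 12.2 [-11.    3.1   4.7]
469 69.08827824339112 14.4917
[ 0.57450018 -0.17441244] [[ 0.574 -0.183  0.09 ]
 [ 0.568 -0.188  0.108]
 [ 0.56  -0.194  0.119]
 [ 0.57  -0.202  0.126]
 [ 0.564 -0.202  0.133]
 [ 0.556 -0.207  0.14 ]
 [ 0.551 -0.219  0.148]
 [ 0.559 -0.223  0.151]
 [ 0.556 -0.217  0.154]]
```

View pics/top2.png

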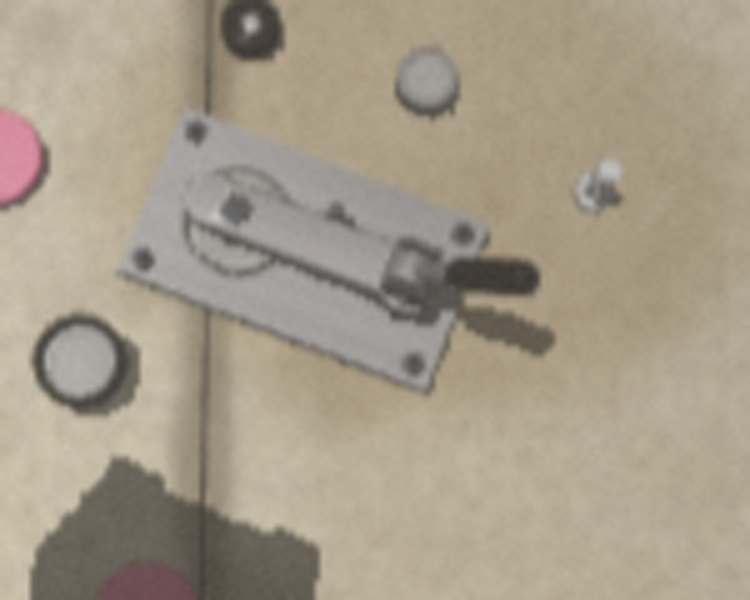

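The strap now lies over the block at its stop: rivet at (237,208) over the nest, measured bearing 69.1°. The lever is still up, with its grip at (490,275), about 60° above level. Next I push the lever down.

```bash
python3 - <<'E'
from h import *
o=[np.pi,0,A]
def pt(phi,gap=0,s=.08,half=.011):
    d=.008+gap
    h=s*np.cos(phi)-d*np.sin(phi)-half; z=.064+s*np.sin(phi)+d*np.cos(phi)+robot.tip_extent
    p=PIV-h*Y; return [p[0],p[1],z]
D=np.deg2rad
p=pt(D(80),.012); robot.move_pose([p[0],p[1],.26],o); robot.movel(p,feed=.15)
print(robot.get_clock())
for t in (75,68,61,54,47,40,33,26,19,13,8,5,4,3,2,1,0,-1,-2):
    hit=robot.movel(pt(D(t)),feed=.05 if t>8 else .02,threshold=25)
    f=np.array(robot.get_force()); print(t,hit,round(robot.get_clock(),1),f.round(1))
    if hit or (t<8 and f[2]>16): break
robot.hold(.3)
print(robot.get_ee_pos(),robot.get_force())
E
```

```text
16.55
75 False 17.1 [ 0.2  0.  -0.3]
68 False 17.4 [0.1 0.6 0.4]
61 False 17.8 [-0.2  1.  -0.7]
54 False 18.1 [ 0.5 -0.4 -0.3]
47 False 18.5 [0.1 0.2 0.2]
40 False 18.8 [ 0.2 -0.3  0.4]
33 False 19.2 [-0.1  0.   1.1]
26 False 19.5 [-1.1 -0.3  0.5]
19 False 19.9 [1.5 0.1 0.2]
13 False 20.2 [-0.7 -0.1 -0.1]
8 False 20.7 [0.1 0.3 0.2]
5 False 21.1 [-0.1  0.1  0.4]
4 False 21.3 [-0.6  0.9  0.1]
3 False 21.6 [ 0.5 -0.6  1.3]
2 False 21.8 [-1.3  0.8  6.3]
1 False 22.1 [-2.5  4.2 19.3]
[ 0.55009708 -0.2388211   0.08230981] [-2.83017791  2.40489766 19.56956608]
```

The lever has reached its stop, with a clear force rise at about 2°. I'll retreat and check.

```bash
python3 - <<'E'
from h import *
p=list(robot.get_ee_pos()); robot.movel([p[0],p[1],p[2]+.15],feed=.15)
robot.move_pose([.45,.05,.3],[np.pi,0,A])
s=robot.snapshot("top");cv2.imwrite("pics/top3.png",cv2.resize(s["image"][140:260,190:340],(750,600),interpolation=2))
P=cloud(s);z=P[...,2]
c=PIV+.06*Y;m=(z>.042)&(z<.056)&(np.hypot(P[...,0]-c[0],P[...,1]-c[1])<.07)
d=P[m][:,:2]-PIV; r=np.linalg.norm(d,axis=1); d=d[r>.05]
print(np.rad2deg(np.median(np.arctan2(d[:,1],d[:,0]))),robot.get_clock(),robot.get_force())
for h in(.05,.06,.07,.08,.09):
    c=PIV-h*Y; m=(np.hypot(P[...,0]-c[0],P[...,1]-c[1])<.006);print(h,np.nanmax(z[m]).round(4))
E
```

```text
69.35433789710316 24.9083 [ 0.40136025  0.33774583 -0.84738098]
0.05 0.0785
0.06 0.0775
0.07 0.08
0.08 0.0809
0.09 0.0809
```

View pics/top3.png

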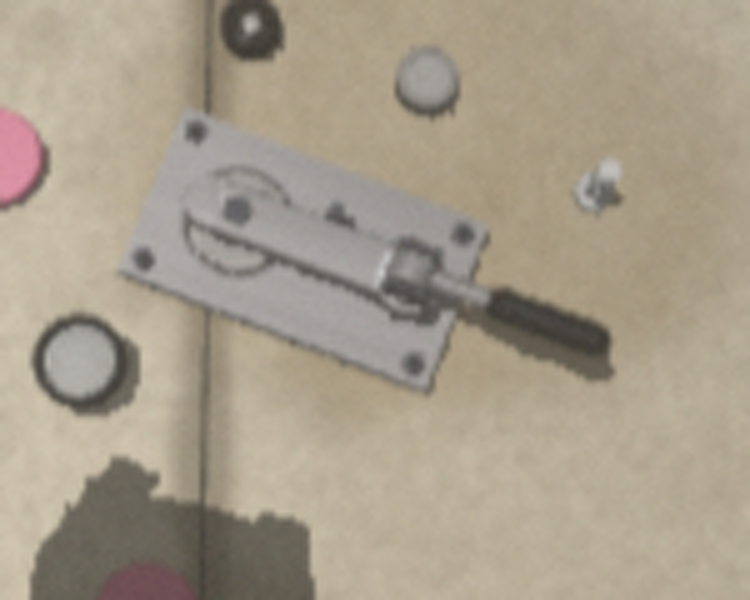

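The strap is at its stop over the block (rivet at 237,208). The lever lies flat, pointing opposite (grip 490–610, 300–350). The loose things have not moved.

```bash
python3 -c "
from rig import robot
print(robot.close_job())"
```

```text
the job is handed in; nothing more can be done
None
```

I swung the strap to its stop over the block, then pushed the cam lever down to its lower stop, and handed the job in at about 25 s; the pad's force on the block was not measured directly and no verdict was returned.

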